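# Lock off the power board, find the loose terminal bolt and hold its hood open

### The arm

A 6-joint arm with a two-finger parallel gripper is mounted at the origin on the work surface. World frame = base frame: x ahead of the robot, y to its left, z up, the work surface at z = 0. Lengths are in m, angles in rad, forces in N, time in s.
With the tool pointing down it reaches from about 0.3 to 0.875 m from the base axis. Payload 6.4 kg.
Tool frame: the origin (TCP) lies between the finger pads; the fingertips stand 19 mm ahead of it and the grasp point (between the pads) is the TCP (ctrl.tips_ahead is the z of the fingertips in the tool frame, in m); z points along the fingers, y is the line along which they close (so a half turn about z gives the same grasp; the last joint's range is limited). The gripper opens to 85 mm and grips with 20 to 120 N. Pads are 22 mm wide; open, the fingers measure 114 mm over their backs; the gripper's body (76 mm by 85 mm) begins 54 mm behind the grasp point. The pads swing forward as they close: fully open they stand 13 mm farther back than shut.
Start: joints at [-1.464, 0.181, 1.607, -0, 1.354, -0.206], TCP at [0.177, -0.547, 0.25] pointing down, gripper open.
Joint ranges: [-2.99, 2.99], [-0.89, 2.07], [0.3, 2.58], [-1.14, 4.28], [0, 2.63], [-3.12, 3.12]. Speed limits (rad/s): [2.57, 2.57, 3.01, 3.14, 3.14, 3.14].

### API

Orientations are given as a unit quaternion [w, x, y, z].
In Python, from bench import readout, vision, ctrl gives the robot as it stands.
- The arm moves only by the tool play_rows, never from a script. Its arguments are lists of equal length, an entry for each row: "xyz": the shift along the tool's x, y, z in mm, a list of three; "rot": the turn, a rotation vector about the tool's x, y, z in rad, a list of three; "grip": the opening, from 0 (shut) to 1 (fully open). In form: {"xyz": [[x, y, z], ...], "rot": [[rx, ry, rz], ...], "grip": [grip, ...]}. A call has exactly 10 rows; each row is the pose to reach, as a shift and turn from the pose commanded when the call began, along the tool's axes at that moment; what a row does not reach only later rows make up. A row lasts 1/8 s, in which the tool goes at most 62.5 mm and 10.7 degrees, less where a joint would pass 70% of its speed; a pose out of reach is approached as far as the arm can. A call with a gripper value outside its range is refused whole. The fingers move at their own pace and stop on an object; the grip force is fixed at half the most. Time passes only in rows, so rows that repeat a pose let the fingers close, or fill a call up. It gives the time, the measured TCP pose, the force, the opening and the grip force at its end, in the units of the state.
- readout.get_obs(): the state, without advancing time (a new reading comes with each control period).
- vision.camera(name): name is "scene" or "top" or "wrist"; returns a dict with "color" (384x512x3 uint8, red, green, blue), "depth" (384x512 float32, m along the optical axis (not along the pixel's ray), 0 where there is no reading), "camera_matrix" (3x3 intrinsics, pixels), "extrinsics" (4x4, takes a point from camera to world coordinates); the wrist camera has in their place "hand_eye" (4x4, takes a point from camera to tool coordinates, whose origin is the TCP and whose axes are the flange's). Camera axes: x right, y down, z forward; pixel columns grow to the right and rows downward; lengths in m; the calibration is good to about 2 mm. A picture is of the moment at which its call begins: read the wrist's pose just before it.
- ctrl.hand_in(): hands the job in; it is judged then, once.
The state is a dict: "time_s": time; "q": joint angles; "dq": joint speeds; "joint_efforts": joint torques, N m; "eef_pos": TCP position; "eef_rot": TCP orientation; "wrist_force": force on the tool from outside, world axes, zero at the start; "torque": the same for the moment, N m; "opening": opening from 0.0 (shut) to 1.0 (fully open); "grasp_force": force on a finger pad.
Only numpy, scipy, OpenCV 4.12 (cv2) and the standard library are available. Lean on these libraries where they do the work, as an engineer would, in place of code of your own. Each camera call takes 0.05 s, during which the arm holds its last target. There are 200 camera calls.

### The job

Turn the red lock collar of the isolator clockwise until its white pointer meets the red locked mark. Then tap down on the hoods of the three terminal bolts until you find the loose one, which drops under the tap, leave it down, and lift that bolt's hood wide open by its tab; leave the tight bolts' hoods shut and the other things on the bench where they are. Finish while holding the hood open, so that I can get a spanner on the bolt.

Things in the scene. Friction and masses are not known exactly. Their poses are not given: they have to be found in the camera images.
- board: dark power board, 430 mm (its y) by 235 mm (its x), lying level and fixed on the bench; origin on the bench under the board, its upper face 30 mm above it; x points away from the robot across the board, y along it towards the end with the round isolator, z up. Along y stand the isolator and then the three terminals, 90 mm apart, in black sockets 50 mm square and 22 mm tall; a fuse box 31 mm tall runs along the far edge
- collar_center (a point): centre of the isolator's ribbed red lock collar, half-way up: a solid ring 52 mm across and 24 mm tall (underside 50 mm, top 74 mm above the bench), turning about the vertical on a round black housing 80 mm across; a steel barrel 22 mm across in its middle stands up to 84 mm above the bench
- collar (a joint): turn of the lock collar in rad, growing clockwise seen from above, range 0 to 1.5. The white pointer on the collar meets the red locked mark (on the housing, on the side facing the robot, board -x) at 1.20, and the white run mark at 0. It takes about 0.15 N m to turn and stays where it is left
- bolt_left (a joint): how far the terminal bolt nearest the red collar has dropped, in m (0 as found, 0.006 when down). Its hood rides on it. A tight bolt does not move (under 1 mm). The one loose bolt - any of the three, all look alike - drops 6 mm when pushed down with more than about 6 N (a tap of 10 N is enough), and stays down unless pulled up by more than about 6 N
- hood_left (a joint): opening angle of that bolt's red insulating hood in rad: 0 shut, up to 1.5 lifted; a light spring (about 1 N at the tab) shuts it again when let go. The hinge runs along the board's y on the far side; the tab swings up and over, away from the robot
- hood_left_top (a point): middle of the hood's flat top face (about 45 by 44 mm, 86 mm above the bench when shut and up), where it is tapped; rides with the hood
- hood_left_tab (a point): grip point on the hood's pull tab; with the hood shut the hinge line lies 63 mm from it along board +x and 6 mm lower. The tab is a bar 10 mm wide (board y), 10 mm thick and 30 mm long, sticking out level from the hood's edge towards the robot (board -x) when shut; the point is at its mid thickness, 12 mm from its end and 18 mm from the hood; rides with the hood
- bolt_mid (a joint): how far the terminal bolt in the middle of the row has dropped, in m (0 as found, 0.006 when down). Its hood rides on it. A tight bolt does not move (under 1 mm). The one loose bolt - any of the three, all look alike - drops 6 mm when pushed down with more than about 6 N (a tap of 10 N is enough), and stays down unless pulled up by more than about 6 N
- hood_mid (a joint): opening angle of that bolt's red insulating hood in rad: 0 shut, up to 1.5 lifted; a light spring (about 1 N at the tab) shuts it again when let go. The hinge runs along the board's y on the far side; the tab swings up and over, away from the robot
- hood_mid_top (a point): middle of the hood's flat top face (about 45 by 44 mm, 86 mm above the bench when shut and up), where it is tapped; rides with the hood
- hood_mid_tab (a point): grip point on the hood's pull tab; with the hood shut the hinge line lies 63 mm from it along board +x and 6 mm lower. The tab is a bar 10 mm wide (board y), 10 mm thick and 30 mm long, sticking out level from the hood's edge towards the robot (board -x) when shut; the point is at its mid thickness, 12 mm from its end and 18 mm from the hood; rides with the hood
- bolt_right (a joint): how far the terminal bolt farthest from the red collar has dropped, in m (0 as found, 0.006 when down). Its hood rides on it. A tight bolt does not move (under 1 mm). The one loose bolt - any of the three, all look alike - drops 6 mm when pushed down with more than about 6 N (a tap of 10 N is enough), and stays down unless pulled up by more than about 6 N
- hood_right (a joint): opening angle of that bolt's red insulating hood in rad: 0 shut, up to 1.5 lifted; a light spring (about 1 N at the tab) shuts it again when let go. The hinge runs along the board's y on the far side; the tab swings up and over, away from the robot
- hood_right_top (a point): middle of the hood's flat top face (about 45 by 44 mm, 86 mm above the bench when shut and up), where it is tapped; rides with the hood
- hood_right_tab (a point): grip point on the hood's pull tab; with the hood shut the hinge line lies 63 mm from it along board +x and 6 mm lower. The tab is a bar 10 mm wide (board y), 10 mm thick and 30 mm long, sticking out level from the hood's edge towards the robot (board -x) when shut; the point is at its mid thickness, 12 mm from its end and 18 mm from the hood; rides with the hood
- socket_mid (a point): loose steel wrench socket standing on the board, 25 mm across, 38 mm tall; this point is its centre
- meter: yellow multimeter lying on the bench, 82 by 165 by 36 mm, origin under its centre
- spanner: steel spanner lying on the bench, 190 mm long, origin under its middle
- screwdriver: yellow screwdriver lying on the bench, 200 mm long, 26 mm thick, origin under its middle
- tape: roll of black tape lying flat, 104 mm across, 19 mm tall, origin under its centre
- spray: green spray can standing, 66 mm across, 190 mm tall, origin under its centre
- jar: glass jar standing, 72 mm across, 85 mm tall, origin under its centre

How it is judged:
On the way, in this order (a step that is already met when the one before it is completed fails the run):
1. the lock collar's pointer is on the red locked mark (value of joint collar between 1.04 and 1.36 rad), for 0.3 s.
2. the loose bolt has been tapped down (all of step 1 and value of joint any of bolt_left, bolt_mid, bolt_right above 0.004 m), for 0.1 s.
3. the loose bolt's hood is lifted wide open and held (((value of joint bolt_left above 0.002 m and value of joint hood_left above 1.05 rad and contact force between the fingers and hood_left above 0.3 N and value of joint each of hood_mid, hood_right below 0.2 rad) or (value of joint bolt_mid above 0.002 m and value of joint hood_mid above 1.05 rad and contact force between the fingers and hood_mid above 0.3 N and value of joint each of hood_left, hood_right below 0.2 rad) or (value of joint bolt_right above 0.002 m and value of joint hood_right above 1.05 rad and contact force between the fingers and hood_right above 0.3 N and value of joint each of hood_left, hood_mid below 0.2 rad))), for 0.2 s.
At the end, for the whole second after the job is handed in: Finishes with the fingers holding the loose bolt's hood at least 60 degrees open (contact over 0.3 N), that bolt still down (over 2 of 6 mm), the other hoods shut (under 0.2 rad), the collar within 0.16 rad of the locked mark, no bystander moved by 30 mm (all of step 1 and ((value of joint bolt_left above 0.002 m and value of joint hood_left above 1.05 rad and contact force between the fingers and hood_left above 0.3 N and value of joint each of hood_mid, hood_right below 0.2 rad) or (value of joint bolt_mid above 0.002 m and value of joint hood_mid above 1.05 rad and contact force between the fingers and hood_mid above 0.3 N and value of joint each of hood_left, hood_right below 0.2 rad) or (value of joint bolt_right above 0.002 m and value of joint hood_right above 1.05 rad and contact force between the fingers and hood_right above 0.3 N and value of joint each of hood_left, hood_mid below 0.2 rad)) and distance of each of socket_mid, meter, spanner, screwdriver, tape, spray, jar from where it was at the start of the episode below 0.03 m); the arm keeps its last pose, push and grip.
It fails at once if the hood of a tight or untested bolt is lifted ((value of joint hood_left above 0.35 rad and value of joint bolt_left below 0.0015 m) or (value of joint hood_mid above 0.35 rad and value of joint bolt_mid below 0.0015 m) or (value of joint hood_right above 0.35 rad and value of joint bolt_right below 0.0015 m)).
It fails at once if another thing on the bench is pushed away (distance of any of socket_mid, meter, spanner, screwdriver, tape, spray, jar from where it was at the start of the episode above 0.03 m).
It also fails if it takes over 54 s, if anything falls off the work surface, if the arm or the gripper's body presses on something with over 40 N, if the wrist force passes 120 N, or if a joint passes its speed limit or range.

## Working session

There is one attempt and no reset: what is moved stays moved. The work goes in short steps, Python scripts to look and compute and a tool call to move; the robot and the scene stay as the last step left them, time stands still between calls to the robot, and variables do not carry over. Pictures are saved under pics/ and viewed, at most 10 in all, crops included, and the job is handed in when it is done.

Besides the shell and the picture viewer there is one more tool, called after "Emit:" by a JSON object that holds its "fn" and its "kwargs". play_rows: Moves the arm, as the interface text tells. Its arguments: {"type":"object","properties":{"xyz":{"type":"array","items":{"type":"array","items":{"type":"number"}}},"rot":{"type":"array","items":{"type":"array","items":{"type":"number"}}},"grip":{"type":"array","items":{"type":"number"}}},"required":["xyz","rot","grip"]}

```bash
mkdir -p pics; ls
python3 - <<'E'
from bench import readout, vision, ctrl
import cv2,numpy as np
o=readout.get_obs();print({k:np.round(v,3) for k,v in o.items()})
for n in("top","scene"):
    c=vision.camera(n);cv2.imwrite(f"pics/{n}0.png",cv2.resize(c["color"][:,:,::-1],(800,600)))
    np.savez(f"pics/{n}0.npz",**c);print(n,np.round(c["camera_matrix"],1).tolist(),np.round(c["extrinsics"],3).tolist())
E
```

```text
pics
{'time_s': np.float64(0.0), 'q': array([-1.464,  0.182,  1.608,  0.   ,  1.354, -0.206]), 'dq': array([-0.002, -0.001, -0.001, -0.001,  0.   ,  0.   ]), 'joint_efforts': array([-0.0000e+00, -4.4488e+01, -3.5133e+01, -0.0000e+00,  9.0000e-03,
       -0.0000e+00]), 'eef_pos': array([ 0.177, -0.547,  0.249]), 'eef_rot': array([-0.001,  0.988,  0.156,  0.   ]), 'wrist_force': array([0.552, 0.178, 0.498]), 'torque': array([-0.015, -0.016,  0.026]), 'grasp_force': np.float64(0.0), 'opening': np.float64(0.996)}
top [[468.5, 0.0, 253.3], [0.0, 468.5, 191.5], [0.0, 0.0, 1.0]] [[0.024, -0.997, 0.077, 0.39], [-1.0, -0.023, 0.012, -0.009], [-0.01, -0.077, -0.997, 1.5], [0.0, 0.0, 0.0, 1.0]]
scene [[461.9, 0.0, 253.2], [0.0, 461.9, 197.2], [0.0, 0.0, 1.0]] [[-0.761, 0.526, -0.379, 1.049], [0.649, 0.609, -0.456, 0.681], [-0.009, -0.594, -0.805, 1.283], [0.0, 0.0, 0.0, 1.0]]
```

View pics/top0.png

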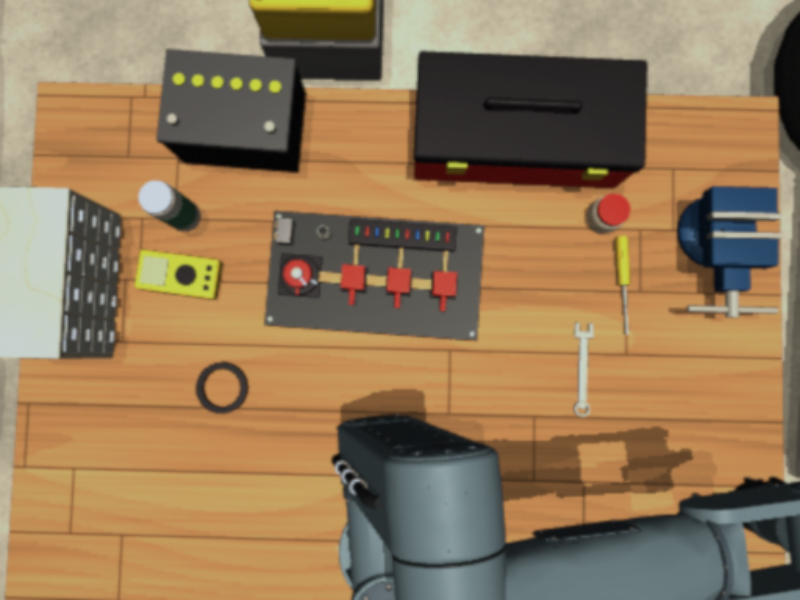

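View pics/scene0.png

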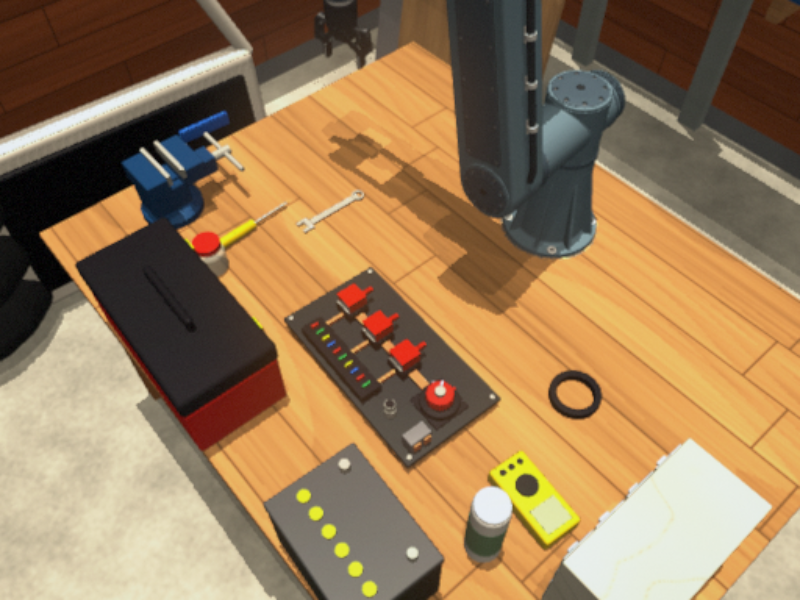

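The top view shows the collar at about (297,272) and the hoods at (353,277), (399,281) and (445,285), with tabs pointing down towards the robot. The wrench socket is at (323,231). The scene view agrees.

```bash
cat > h.py <<'E'
import numpy as np
def pts(c,T=None):
    d=c["depth"];K=c["camera_matrix"];T=c["extrinsics"] if T is None else T
    v,u=np.mgrid[:d.shape[0],:d.shape[1]]
    p=np.stack([(u-K[0,2])/K[0,0]*d,(v-K[1,2])/K[1,1]*d,d],-1)
    return p@T[:3,:3].T+T[:3,3]
E
python3 - <<'E'
import numpy as np,cv2
from h import *
c=dict(np.load("pics/top0.npz"));P=pts(c)
f=.64
S=lambda x,y:np.round(P[int(round(y*f)),int(round(x*f))],3)
for n,x,y in [("c_tl",278,216),("c_tr",479,230),("c_br",474,334),("c_bl",270,320),("sock",323,231)]:print(n,S(x,y))
im=c["color"].astype(int);m=(im[...,0]>120)&(im[...,1]<80)&(im[...,2]<80)&(c["depth"]>0)
m[:140]=0;m[205:]=0;m[:,330:]=0
n,L,st,ce=cv2.connectedComponentsWithStats(m.astype(np.uint8))
for i in range(1,n):
    if st[i,4]<20: continue
    q=P[L==i];print(st[i],np.round(np.median(q,0),4),np.round(q.min(0),3),np.round(q.max(0),3))
    t=q[q[:,2]>np.percentile(q[:,2],90)-.008];r=cv2.minAreaRect((t[:,:2]*1000).astype(np.float32));print(np.round(t.mean(0),4),r,len(t))
E
```

```text
c_tl [0.666 0.251 0.036]
c_tr [ 0.647 -0.158  0.033]
c_br [ 0.435 -0.148  0.037]
c_bl [0.454 0.259 0.033]
sock [0.631 0.154 0.069]
[181 166  18  22 169] [0.5484 0.2065 0.074 ] [0.51  0.178 0.045] [0.576 0.235 0.081]
[0.5483 0.2039 0.0748] ((546.2221069335938, 202.8523712158203), (52.65428924560547, 50.37431716918945), 25.467403411865234) 138
[218 169  16  26 252] [0.5371 0.0946 0.0845] [0.489 0.071 0.025] [0.571 0.122 0.093]
[0.5412 0.0931 0.0858] ((541.2718505859375, 93.47315979003906), (43.555328369140625, 45.18376159667969), 86.9044189453125) 192
[247 171  16  26 259] [0.533  0.0059 0.0842] [ 0.485 -0.018  0.028] [0.567 0.028 0.093]
[0.5361 0.004  0.0855] ((537.6591186523438, 3.6019554138183594), (46.72286605834961, 42.61358642578125), 1.2764226198196411) 201
[277 173  16  26 261] [ 0.5287 -0.0847  0.0844] [ 0.481 -0.109  0.026] [ 0.563 -0.063  0.092]
[ 0.5323 -0.0862  0.0854] ((532.379638671875, -85.87944793701172), (43.54581069946289, 46.00201416015625), 86.5674057006836) 200
```

Emit:
{"fn": "play_rows", "kwargs": {"xyz": [[42, -43, 0], [84, -86, 0], [126, -129, 0], [168, -172, 0], [210, -215, 0], [252, -258, 0], [294, -301, 0], [336, -344, 0], [378, -387, 0], [420, -430, 0]], "rot": [[0, 0, -0.13], [0, 0, -0.26], [0, 0, -0.39], [0, 0, -0.52], [0, 0, -0.65], [0, 0, -0.78], [0, 0, -0.91], [0, 0, -1.04], [0, 0, -1.17], [0, 0, -1.3]], "grip": [1, 1, 1, 1, 1, 1, 1, 1, 1, 1]}}

```text
time_s: 1.35
eef_pos: [0.4447, -0.0067, 0.2503]
eef_rot: [0.0, 0.691, 0.723, 0.0]
wrist_force: [1.1, -0.8, -0.1]
opening: 1.004
grasp_force: 0.0
```

Emit:
{"fn": "play_rows", "kwargs": {"xyz": [[40, 20, 0], [80, 40, 0], [120, 60, 0], [160, 85, 0], [205, 111, 0], [205, 111, 0], [205, 111, 0], [205, 111, 0], [205, 111, 0], [205, 111, 0]], "rot": [[0, 0, 0], [0, 0, 0], [0, 0, 0], [0, 0, 0], [0, 0, 0], [0, 0, 0], [0, 0, 0], [0, 0, 0], [0, 0, 0], [0, 0, 0]], "grip": [1, 1, 1, 1, 1, 1, 1, 1, 1, 1]}}

```text
time_s: 2.6
eef_pos: [0.5465, 0.2001, 0.2506]
eef_rot: [0.0, 0.692, 0.721, 0.0]
wrist_force: [-0.4, -0.3, 0.3]
opening: 1.001
grasp_force: 0.0
```

```bash
cat >> h.py <<'E'
import cv2
from scipy.spatial.transform import Rotation as R
def look(name):
    from bench import readout, vision
    o=readout.get_obs();c=vision.camera("wrist")
    q=np.array(o["eef_rot"]);T=np.eye(4);T[:3,:3]=R.from_quat(q[[1,2,3,0]]).as_matrix();T[:3,3]=o["eef_pos"]
    T=T@c["hand_eye"];P=pts(c,T)
    cv2.imwrite(f"pics/{name}.png",cv2.resize(c["color"][:,:,::-1],(800,600)))
    np.savez(f"pics/{name}.npz",P=P,color=c["color"])
    print({k:np.round(o[k],4) for k in("time_s","q","eef_pos","eef_rot")})
    return c,P
def reds(c,P):
    im=c["color"].astype(int);m=(im[...,0]>110)&(im[...,1]<80)&(im[...,2]<80)&(P[...,2]>.06)
    n,L,st,ce=cv2.connectedComponentsWithStats(m.astype(np.uint8))
    for i in range(1,n):
        if st[i,4]<300: continue
        q=P[L==i];t=q[q[:,2]>np.percentile(q[:,2],90)-.006]
        print(st[i],"top",np.round(t.mean(0),4),cv2.minAreaRect((t[:,:2]*1000).astype(np.float32)))
E
python3 -c "
from h import *
c,P=look('w1');print(c['hand_eye'].round(3).tolist());reds(c,P)"
```

```text
{'time_s': np.float64(2.6), 'q': array([ 1.4730e-01,  1.9580e-01,  1.5889e+00, -1.0000e-04,  1.3565e+00,
        1.0620e-01]), 'eef_pos': array([0.5465, 0.2001, 0.2506]), 'eef_rot': array([1.000e-04, 6.924e-01, 7.215e-01, 2.000e-04])}
[[0.0, -0.945, -0.328, 0.084], [1.0, 0.0, 0.0, -0.001], [-0.0, -0.328, 0.945, -0.124], [0.0, 0.0, 0.0, 1.0]]
[ 230  139   54   54 1693] top [0.5466 0.2061 0.0764] ((537.1259155273438, 226.26287841796875), (53.500274658203125, 103.12619018554688), 22.149032592773438)
[ 203  236   68   48 2076] top [0.5407 0.0969 0.0879] ((545.0263671875, 177.45974731445312), (212.75636291503906, 45.951847076416016), 87.0860824584961)
[ 201  299   62   46 1825] top [0.5365 0.0074 0.0869] ((542.3512573242188, 132.09422302246094), (303.7187194824219, 45.980751037597656), 87.3905258178711)
```

View pics/w1.png

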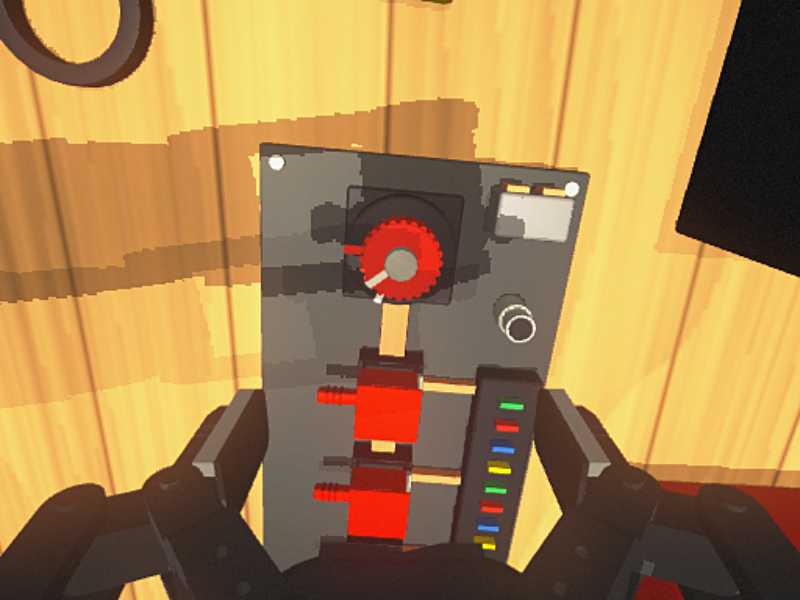

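The wrist view shows the collar with its barrel at (401,263) and the pointer tip at (367,287). The run mark is at (378,299) and the red locked mark at (352,250).

Run:
```python
import numpy as np
d=np.load("pics/w1.npz");P=d["P"]
g=lambda x,y:P[round(y*.64),round(x*.64)]
for n,x,y in [("barrel",401,263),("ptr_in",383,276),("ptr",369,286),("run",378,299),("lock",352,250),("lock2",347,250)]:
    p=g(x,y);print(n,p.round(4),np.degrees(np.arctan2(p[1]-.2045,p[0]-.5465)).round(1))
im=d["color"].astype(int)
m=(P[...,2]>.08)&(abs(P[...,0]-.5465)<.02)&(abs(P[...,1]-.205)<.02);print(P[m].mean(0),np.ptp(P[m],axis=0))
m=(P[...,2]>.068)&(abs(P[...,0]-.5465)<.04)&(abs(P[...,1]-.205)<.04);q=P[m];print(q.min(0),q.max(0),(q.min(0)+q.max(0))/2)
```

```text
barrel [0.5465 0.2053 0.0849] 86.4
ptr_in [0.5347 0.1929 0.0767] -135.6
ptr [0.5255 0.1858 0.076 ] -138.3
run [0.5312 0.1689 0.0526] -113.3
lock [0.5118 0.2044 0.0537] -179.8
lock2 [0.5084 0.204  0.0527] -179.2
[0.54648599 0.2104506  0.29726917] [0.03998591 0.02699797 0.24421165]
[0.50651741 0.17545896 0.0680121 ] [0.58648287 0.23059448 0.32424303] [0.54650014 0.20302672 0.19612756]
```

Emit:
{"fn": "play_rows", "kwargs": {"xyz": [[4, 0, 45], [4, 0, 90], [4, 0, 125], [4, 0, 150], [4, 0, 165], [4, 0, 174], [4, 0, 178], [4, 0, 178], [4, 0, 178], [4, 0, 178]], "rot": [[0, 0, 0], [0, 0, 0], [0, 0, 0], [0, 0, 0], [0, 0, 0], [0, 0, 0], [0, 0, 0], [0, 0, 0], [0, 0, 0], [0, 0, 0]], "grip": [1, 1, 1, 1, 1, 1, 1, 0, 0, 0]}}

```text
time_s: 3.9
eef_pos: [0.5463, 0.2048, 0.0737]
eef_rot: [-0.0, 0.692, 0.722, -0.0]
wrist_force: [-3.7, -0.1, 7.5]
opening: 0.587
grasp_force: 61.5
```

Emit:
{"fn": "play_rows", "kwargs": {"xyz": [[0, 0, -1], [0, 0, -1], [0, 0, -1], [0, 0, -1], [0, 0, -1], [0, 0, -1], [0, 0, -1], [0, 0, -1], [0, 0, -1], [0, 0, -1]], "rot": [[0, 0, 0.13], [0, 0, 0.26], [0, 0, 0.39], [0, 0, 0.52], [0, 0, 0.65], [0, 0, 0.78], [0, 0, 0.78], [0, 0, 0.78], [0, 0, 0.78], [0, 0, 0.78]], "grip": [0, 0, 0, 0, 0, 0, 0, 0, 0, 1]}}

```text
time_s: 5.15
eef_pos: [0.546, 0.2049, 0.0731]
eef_rot: [-0.0, 0.914, 0.405, -0.0]
wrist_force: [-0.6, -0.5, 1.1]
opening: 0.78
grasp_force: 0.0
```

Emit:
{"fn": "play_rows", "kwargs": {"xyz": [[0, 0, 0], [0, 0, 0], [0, 0, 0], [0, 0, -20], [0, 0, -50], [0, 0, -90], [0, 0, -130], [0, 0, -150], [0, 0, -150], [0, 0, -150]], "rot": [[0, 0, 0], [0, 0, 0], [0, 0, 0], [0, 0, 0], [0, 0, 0], [0, 0, 0], [0, 0, 0], [0, 0, 0], [0, 0, 0], [0, 0, 0]], "grip": [1, 1, 1, 1, 1, 1, 1, 1, 1, 1]}}

```text
time_s: 6.4
eef_pos: [0.5459, 0.2047, 0.2229]
eef_rot: [-0.0, 0.915, 0.404, -0.0]
wrist_force: [-0.7, -0.0, -0.2]
opening: 1.001
grasp_force: 0.0
```

```bash
python3 -c "
from h import *
c,P=look('w2');reds(c,P)"
```

```text
{'time_s': np.float64(6.4), 'q': array([0.1552, 0.224 , 1.6131, 0.    , 1.3053, 0.8932]), 'eef_pos': array([0.5459, 0.2047, 0.2229]), 'eef_rot': array([-1.000e-04,  9.145e-01,  4.045e-01, -4.000e-04])}
[ 229  147   58   59 1998] top [0.5487 0.2049 0.076 ] ((556.23193359375, 227.41143798828125), (108.13742065429688, 54.68053436279297), 67.25761413574219)
[ 282  226   63   63 2240] top [0.5396 0.0989 0.088 ] ((556.1220703125, 170.83889770507812), (207.48297119140625, 47.553279876708984), 77.16571807861328)
[330 298  30  36 410] top [0.5216 0.0306 0.0971] ((555.2783203125, 136.20558166503906), (277.3514099121094, 8.021930694580078), 71.7822036743164)
```

View pics/w2.png

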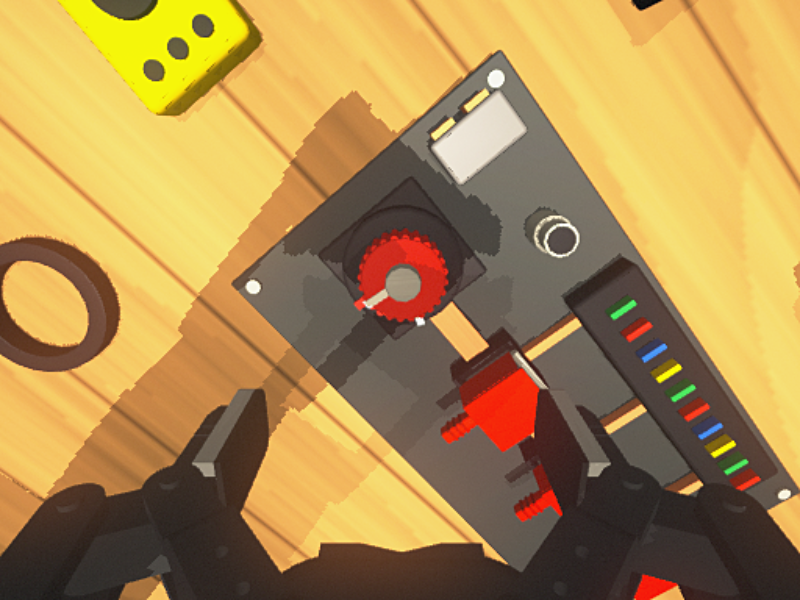

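The pointer at (370,302) now lines up with the red mark at (360,305), so the collar is locked. Next I tap the left hood with shut fingers.

Emit:
{"fn": "play_rows", "kwargs": {"xyz": [[-28, 23, 0], [-57, 47, 0], [-85, 71, 0], [-85, 71, 20], [-85, 71, 50], [-85, 71, 80], [-85, 71, 98], [-85, 71, 98], [-85, 71, 98], [-85, 71, 98]], "rot": [[0, 0, 0.15], [0, 0, 0.3], [0, 0, 0.45], [0, 0, 0.6], [0, 0, 0.75], [0, 0, 0.88], [0, 0, 0.88], [0, 0, 0.88], [0, 0, 0.88], [0, 0, 0.88]], "grip": [0, 0, 0, 0, 0, 0, 0, 0, 0, 0]}}

```text
time_s: 7.7
eef_pos: [0.5427, 0.0941, 0.1266]
eef_rot: [0.0, 1.0, -0.023, 0.001]
wrist_force: [-0.1, 0.1, 0.9]
opening: 0.001
grasp_force: 0.0
```

Emit:
{"fn": "play_rows", "kwargs": {"xyz": [[0, 0, 10], [0, 0, 15], [0, 0, 18], [0, 0, 20], [0, 0, 21], [0, 0, 22], [0, 0, 22], [0, 0, 22], [0, 0, 22], [0, 0, 22]], "rot": [[0, 0, 0], [0, 0, 0], [0, 0, 0], [0, 0, 0], [0, 0, 0], [0, 0, 0], [0, 0, 0], [0, 0, 0], [0, 0, 0], [0, 0, 0]], "grip": [0, 0, 0, 0, 0, 0, 0, 0, 0, 0]}}

```text
time_s: 8.95
eef_pos: [0.5417, 0.0941, 0.1042]
eef_rot: [0.0, 1.0, -0.023, -0.0]
wrist_force: [-4.5, -0.7, 7.7]
opening: 0.004
grasp_force: 3.9
```

Emit:
{"fn": "play_rows", "kwargs": {"xyz": [[0, 0, 1], [0, 0, 2], [0, 0, 3], [0, 0, 3], [0, 0, 3], [0, 0, 3], [0, 0, 3], [0, 0, 3], [0, 0, 3], [0, 0, 3]], "rot": [[0, 0, 0], [0, 0, 0], [0, 0, 0], [0, 0, 0], [0, 0, 0], [0, 0, 0], [0, 0, 0], [0, 0, 0], [0, 0, 0], [0, 0, 0]], "grip": [0, 0, 0, 0, 0, 0, 0, 0, 0, 0]}}

```text
time_s: 10.2
eef_pos: [0.5419, 0.0942, 0.1038]
eef_rot: [0.0, 1.0, -0.023, 0.0]
wrist_force: [-14.3, -0.8, 28.8]
opening: -0.0
grasp_force: 14.5
```

Tight: 29 N gave no drop. On to the middle hood.

Emit:
{"fn": "play_rows", "kwargs": {"xyz": [[0, 0, -20], [0, 40, -25], [0, 90, -25], [0, 90, -25], [0, 90, -15], [0, 90, -8], [0, 90, -4], [0, 90, -2], [0, 90, -1], [0, 90, -1]], "rot": [[0, 0, 0], [0, 0, 0], [0, 0, 0], [0, 0, 0], [0, 0, 0], [0, 0, 0], [0, 0, 0], [0, 0, 0], [0, 0, 0], [0, 0, 0]], "grip": [0, 0, 0, 0, 0, 0, 0, 0, 0, 0]}}

```text
time_s: 11.45
eef_pos: [0.5379, 0.0042, 0.1014]
eef_rot: [0.0, 1.0, -0.023, 0.001]
wrist_force: [-0.6, -0.4, -0.3]
opening: -0.002
grasp_force: 0.0
```

Emit:
{"fn": "play_rows", "kwargs": {"xyz": [[0, 0, 1], [0, 0, 2], [0, 0, 3], [0, 0, 4], [0, 0, 5], [0, 0, 6], [0, 0, 6], [0, 0, 6], [0, 0, 6], [0, 0, 6]], "rot": [[0, 0, 0], [0, 0, 0], [0, 0, 0], [0, 0, 0], [0, 0, 0], [0, 0, 0], [0, 0, 0], [0, 0, 0], [0, 0, 0], [0, 0, 0]], "grip": [0, 0, 0, 0, 0, 0, 0, 0, 0, 0]}}

```text
time_s: 12.7
eef_pos: [0.5381, 0.004, 0.098]
eef_rot: [0.0, 1.0, -0.023, 0.001]
wrist_force: [-10.4, 2.9, 25.5]
opening: -0.001
grasp_force: 12.9
```

The middle bolt dropped by 6 mm, so it is the loose one. I back off to look at its tab.

Emit:
{"fn": "play_rows", "kwargs": {"xyz": [[0, 0, -30], [-20, 0, -70], [-50, 0, -100], [-50, 0, -100], [-50, 0, -100], [-50, 0, -100], [-50, 0, -100], [-50, 0, -100], [-50, 0, -100], [-50, 0, -100]], "rot": [[0, 0, 0], [0, 0, 0], [0, 0, 0], [0, 0, 0], [0, 0, 0], [0, 0, 0], [0, 0, 0], [0, 0, 0], [0, 0, 0], [0, 0, 0]], "grip": [0.5, 0.5, 0.5, 0.5, 0.5, 0.5, 0.5, 0.5, 0.5, 0.5]}}

```text
time_s: 13.95
eef_pos: [0.4876, 0.0066, 0.1952]
eef_rot: [0.0, 1.0, -0.024, -0.0]
wrist_force: [0.1, 0.9, -0.5]
opening: 0.499
grasp_force: 0.0
```

```bash
python3 -c "
from h import *
c,P=look('w3');reds(c,P)"
```

```text
{'time_s': np.float64(13.95), 'q': array([-0.2305,  0.0429,  1.8763, -0.    ,  1.2224,  1.3874]), 'eef_pos': array([0.4876, 0.0066, 0.1952]), 'eef_rot': array([ 0.    ,  0.9997, -0.0236, -0.    ])}
[   0   94   56   70 2230] top [0.5474 0.189  0.0752] ((570.29541015625, 109.86475372314453), (53.59598922729492, 208.98736572265625), 15.041460990905762)
[ 229  101   57   87 1866] top [0.5273 0.0047 0.0805] ((542.5857543945312, 2.9422531127929688), (44.0286979675293, 57.92360305786133), 87.55642700195312)
[ 108  102   71   88 3833] top [0.5414 0.0921 0.0866] ((542.7564086914062, 58.66610336303711), (49.85408401489258, 116.93070983886719), 3.8305468559265137)
[ 335  102   72   88 3649] top [ 0.5324 -0.0864  0.0869] ((537.6217651367188, -52.295291900634766), (117.99784851074219, 49.668663024902344), 80.83796691894531)
```

View pics/w3.png

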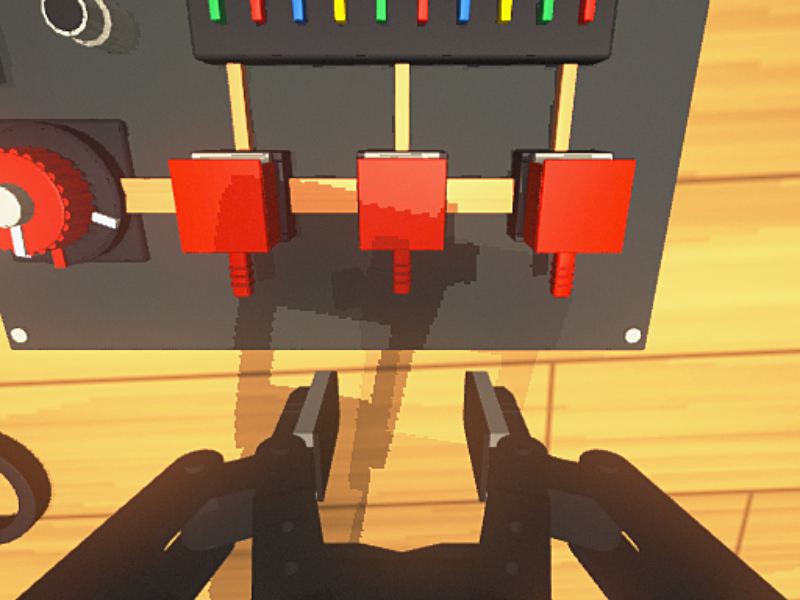

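The view shows the middle tab running from (402,250) to (402,293), square to the gripper. The pointer at (18,240) is still on the mark once parallax is allowed for.

Run:
```python
import numpy as np
d=np.load("pics/w3.npz");P=d["P"]
for x,y in [(402,200),(402,246),(402,254),(402,262),(402,270),(402,278),(402,286),(402,290),(396,270),(408,270),(241,275)]:
    print(x,y,P[round(y*.64),round(x*.64)].round(4))
```

```text
402 200 [0.5388 0.003  0.0788]
402 246 [0.5156 0.0041 0.0795]
402 254 [0.5067 0.0045 0.0643]
402 262 [0.5023 0.0047 0.0643]
402 270 [0.4976 0.0049 0.0638]
402 278 [0.493  0.0051 0.064 ]
402 286 [0.4882 0.0054 0.0633]
402 290 [0.4857 0.0055 0.0644]
396 270 [0.4977 0.0085 0.0638]
408 270 [0.4973 0.0014 0.0632]
241 275 [0.501  0.0935 0.0704]
```

Emit:
{"fn": "play_rows", "kwargs": {"xyz": [[-20, 1, 0], [-41, 1, 0], [-41, 1, 20], [-41, 1, 45], [-41, 1, 70], [-41, 1, 90], [-41, 1, 90], [-41, 1, 90], [-41, 1, 90], [-41, 1, 90]], "rot": [[0, 0.16, 0], [0, 0.32, 0], [0, 0.48, 0], [0, 0.64, 0], [0, 0.785, 0], [0, 0.785, 0], [0, 0.785, 0], [0, 0.785, 0], [0, 0.785, 0], [0, 0.785, 0]], "grip": [0.5, 0.5, 0.5, 0.5, 0.5, 0.5, 0.5, 0.5, 0.5, 0.5]}}

```text
time_s: 15.25
eef_pos: [0.4495, 0.0079, 0.1057]
eef_rot: [0.009, 0.924, -0.022, 0.382]
wrist_force: [-0.3, 0.7, -0.9]
opening: 0.497
grasp_force: 0.0
```

```bash
cat > t.py <<'E'
from h import *
import sys
from bench import readout
o=readout.get_obs();q=np.array(o["eef_rot"]);r=R.from_quat(q[[1,2,3,0]]);p=np.array(o["eef_pos"])
print(p.round(4),r.as_matrix().round(3).tolist(),np.round(o["q"],2))
t=np.array([float(a) for a in sys.argv[1:4]]);print("tool shift mm",(r.inv().apply(t-p)*1000).round(1))
E
python3 t.py .4885 .0054 .063
```

```text
[0.4495 0.0079 0.1057] [[0.708, -0.047, 0.705], [-0.033, -0.999, -0.033], [0.706, -0.0, -0.708]] [-0.44 -0.23  2.58  1.4   0.28 -0.11]
tool shift mm [-2.5  0.6 57.8]
```

Emit:
{"fn": "play_rows", "kwargs": {"xyz": [[6, 1, 2], [12, 1, 4], [12, 1, 4], [12, 1, 4], [12, 1, 4], [12, 1, 4], [12, 1, 4], [12, 1, 4], [12, 1, 4], [12, 1, 4]], "rot": [[0, -0.13, 0], [0, -0.26, 0], [0, -0.26, 0], [0, -0.26, 0], [0, -0.26, 0], [0, -0.26, 0], [0, -0.26, 0], [0, -0.26, 0], [0, -0.26, 0], [0, -0.26, 0]], "grip": [0.5, 0.5, 0.5, 0.5, 0.5, 0.5, 0.5, 0.5, 0.5, 0.5]}}

```text
time_s: 16.5
eef_pos: [0.4605, 0.0062, 0.1109]
eef_rot: [0.006, 0.966, -0.023, 0.259]
wrist_force: [0.5, -0.5, -0.3]
opening: 0.497
grasp_force: 0.0
```

```bash
python3 t.py .4885 .0054 .0642
```

```text
[0.4605 0.0062 0.1109] [[0.865, -0.047, 0.499], [-0.041, -0.999, -0.024], [0.5, 0.0, -0.866]] [-0.35 -0.17  2.38  0.34  0.45  1.  ]
tool shift mm [ 0.9 -0.6 54.4]
```

Emit:
{"fn": "play_rows", "kwargs": {"xyz": [[1, -0.5, 15], [1, -0.5, 30], [1, -0.5, 42], [1, -0.5, 50], [1, -0.5, 54], [1, -0.5, 54], [1, -0.5, 54], [1, -0.5, 54], [1, -0.5, 54], [1, -0.5, 54]], "rot": [[0, 0, 0], [0, 0, 0], [0, 0, 0], [0, 0, 0], [0, 0, 0], [0, 0, 0], [0, 0, 0], [0, 0, 0], [0, 0, 0], [0, 0, 0]], "grip": [0.5, 0.5, 0.5, 0.5, 0.5, 0.5, 0, 0, 0, 0]}}

```text
time_s: 17.75
eef_pos: [0.4884, 0.0057, 0.0649]
eef_rot: [0.006, 0.966, -0.023, 0.259]
wrist_force: [-1.7, 5.0, 3.5]
opening: 0.095
grasp_force: 61.3
```

```bash
python3 t.py .4885 .0054 .0642; python3 -c "
from h import *
c,P=look('w4')
for x,y in []:pass"
```

```text
[0.4884 0.0057 0.0649] [[0.865, -0.047, 0.499], [-0.041, -0.999, -0.023], [0.5, -0.0, -0.866]] [-0.32  0.04  2.32  0.47  0.3   0.88]
tool shift mm [-0.3  0.3  0.7]
{'time_s': np.float64(17.75), 'q': array([-0.3175,  0.0404,  2.3235,  0.4683,  0.301 ,  0.8849]), 'eef_pos': array([0.4884, 0.0057, 0.0649]), 'eef_rot': array([ 0.006 ,  0.9657, -0.0226,  0.2587])}
```

View pics/w4.png

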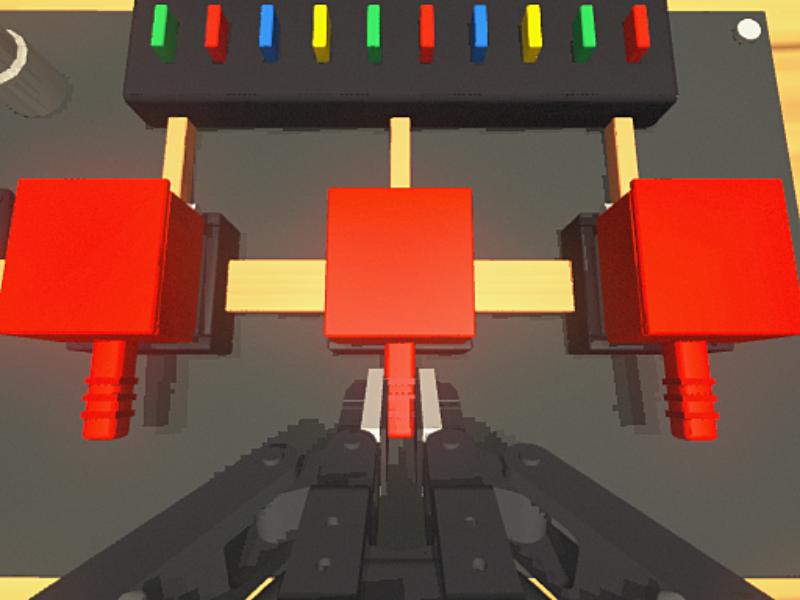

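The tab is gripped, with the pads at (372,400) and (430,400) either side of it. I compute the opening arc.

Run:
```python
import numpy as np
h=np.array([.5595,.053]);p=np.array([.4884,.0646])-h
ax=np.array([.866,.5]);az=np.array([.5,-.866])
for f in np.arange(.06,1.27,.06):
    c,s=np.cos(f),np.sin(f);d=(np.array([p[0]*c+p[1]*s,-p[0]*s+p[1]*c])-p)*1000
    print(f.round(2),(d@ax).round(1),(d@az).round(1), d.round(1))
```

```text
0.06 2.8 -3.3 [0.8 4.2]
0.12 5.9 -6.3 [1.9 8.4]
0.18 9.1 -9.2 [ 3.2 12.5]
0.24 12.4 -12.0 [ 4.8 16.6]
0.3 16.0 -14.4 [ 6.6 20.5]
0.36 19.6 -16.7 [ 8.6 24.3]
0.42 23.4 -18.8 [10.9 28. ]
0.48 27.4 -20.6 [13.4 31.5]
0.54 31.4 -22.2 [16.1 34.9]
0.6 35.5 -23.5 [19.  38.1]
0.66 39.7 -24.6 [22.  41.2]
0.72 43.9 -25.5 [25.3 44. ]
0.78 48.2 -26.0 [28.7 46.6]
0.84 52.5 -26.4 [32.3 49.1]
0.9 56.8 -26.4 [36.  51.3]
0.96 61.1 -26.2 [39.8 53.3]
1.02 65.4 -25.8 [43.8 55.1]
1.08 69.7 -25.1 [47.8 56.6]
1.14 73.9 -24.1 [51.9 57.8]
1.2 78.1 -22.9 [56.1 58.9]
1.26 82.1 -21.4 [60.4 59.6]
```

Emit:
{"fn": "play_rows", "kwargs": {"xyz": [[1.9, 0, -2.2], [3.8, 0, -4.3], [5.9, 0, -6.3], [8, 0, -8.2], [10.2, 0, -10.1], [12.4, 0, -12], [14.8, 0, -13.6], [17.2, 0, -15.2], [19.6, 0, -16.7], [19.6, 0, -16.7]], "rot": [[0, -0.04, 0], [0, -0.08, 0], [0, -0.12, 0], [0, -0.16, 0], [0, -0.2, 0], [0, -0.24, 0], [0, -0.28, 0], [0, -0.32, 0], [0, -0.36, 0], [0, -0.36, 0]], "grip": [0, 0, 0, 0, 0, 0, 0, 0, 0, 0]}}

```text
time_s: 19.05
eef_pos: [0.4973, 0.0054, 0.0889]
eef_rot: [0.002, 0.996, -0.024, 0.081]
wrist_force: [0.5, 3.9, 1.0]
opening: 0.095
grasp_force: 61.0
```

Emit:
{"fn": "play_rows", "kwargs": {"xyz": [[2.9, 0, -3.3], [5.9, 0, -6.3], [9.1, 0, -9.1], [12.5, 0, -11.7], [15.9, 0, -14.2], [19.6, 0, -16.4], [23.4, 0, -18.3], [27.3, 0, -19.9], [27.3, 0, -19.9], [27.3, 0, -19.9]], "rot": [[0, -0.06, 0], [0, -0.12, 0], [0, -0.18, 0], [0, -0.24, 0], [0, -0.3, 0], [0, -0.36, 0], [0, -0.42, 0], [0, -0.48, 0], [0, -0.48, 0], [0, -0.48, 0]], "grip": [0, 0, 0, 0, 0, 0, 0, 0, 0, 0]}}

```text
time_s: 20.3
eef_pos: [0.5208, 0.0042, 0.113]
eef_rot: [-0.004, 0.987, -0.023, -0.157]
wrist_force: [-1.4, 3.9, 3.6]
opening: 0.096
grasp_force: 61.4
```

Emit:
{"fn": "play_rows", "kwargs": {"xyz": [[2.9, 0, -3.1], [5.9, 0, -6.1], [9.2, 0, -9], [12.5, 0, -11.6], [16.1, 0, -13.9], [19.8, 0, -16.1], [23.7, 0, -18.1], [23.7, 0, -18.1], [23.7, 0, -18.1], [23.7, 0, -18.1]], "rot": [[0, -0.06, 0], [0, -0.12, 0], [0, -0.18, 0], [0, -0.24, 0], [0, -0.3, 0], [0, -0.36, 0], [0, -0.42, 0], [0, -0.42, 0], [0, -0.42, 0], [0, -0.42, 0]], "grip": [0, 0, 0, 0, 0, 0, 0, 0, 0, 0]}}

```text
time_s: 21.55
eef_pos: [0.5489, 0.0028, 0.1233]
eef_rot: [-0.009, 0.933, -0.022, -0.36]
wrist_force: [-0.5, 3.3, 5.5]
opening: 0.097
grasp_force: 61.5
```

```bash
python3 -c "
from h import *
from bench import vision
a=vision.camera('scene')['color'][:,:,::-1][150:300,160:340]
cv2.imwrite('pics/s5.png',cv2.resize(a,(720,600)))
look('w5')"
```

```text
{'time_s': np.float64(21.6), 'q': array([-0.1669,  0.7645,  1.2177, -0.0838,  1.8908,  1.4553]), 'eef_pos': array([0.5489, 0.0028, 0.1233]), 'eef_rot': array([-0.0089,  0.9328, -0.0221, -0.3596])}
```

View pics/s5.png

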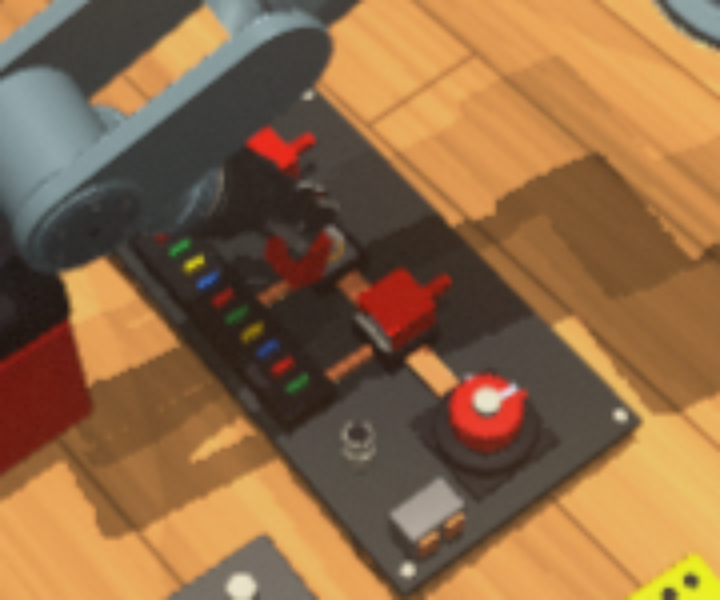

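View pics/w5.png

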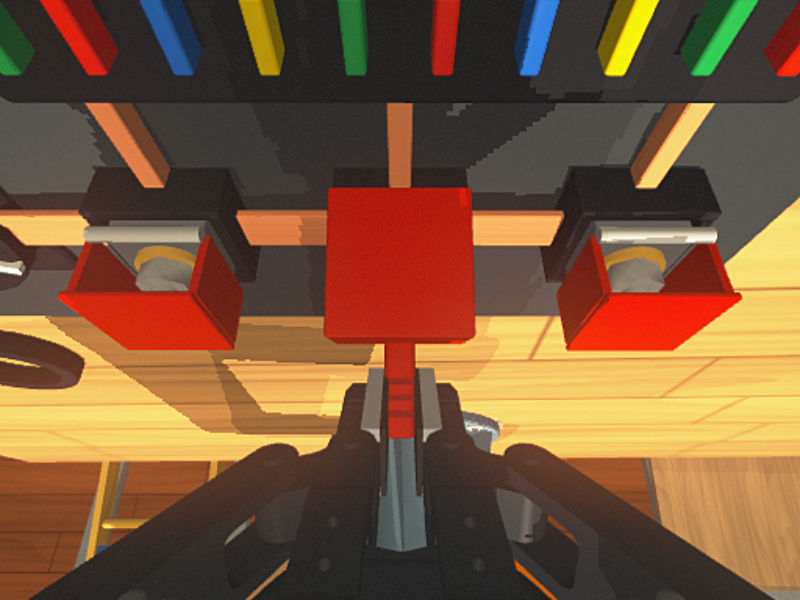

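The middle hood is wide open in the grip: tab at (400,390) between the pads in the wrist view, and visible at (298,255) in the scene crop. The outer hoods are shut and the pointer is on the red mark. The wrist force of 5.5 N is pushing the bolt down, so it should stay down.

```bash
python3 -c "
from bench import ctrl
print(ctrl.hand_in())"
```

```text
the job is handed in; nothing more can be done
None
```

I handed the job in with the collar locked and the middle bolt, which was the loose one, tapped down. Its hood is held about 72° open by the tab and the outer hoods are shut; I didn't tap the right bolt, and the hand-in gave no verdict.

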